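# Start the charge of the block-shaped battery pack

## Task

Three different battery packs lie in the bays of the charging dock on the model-building bench. With closed fingertips, lightly press the round key in front of the bay that holds the box-shaped pack (the big square-edged block) all the way down and let it up again; then press the long start bar all the way down, keep it down for about a second, and withdraw. Do not press the other two round keys, do not lean hard on the dock, and leave the packs and everything else on the bench where they are.

Things in the scene. Friction and masses are not known exactly. Their poses are not given: they have to be found in the camera images.
- dock: Charging dock, a flat pale case fixed to the bench, 215 x 215 mm (x -125 to +90), deck 40 mm high; any place, turned up to 0.45 rad. Origin on the bench; x from its front edge (by the robot) to its back, y left, z up. Three 90 x 53 mm bays, floor 28 mm high, at x = 43, y = 65, 0, -65 mm; a round key before each bay at x = -45 and the bay's y; the start bar at x = -98, y = 0.
- key_left_top (a point): Centre of the top of the left round key (dock y = +65 mm): black, 20 mm in diameter, standing 8 mm above the deck (48 mm above the bench). Axes as the dock's. All keys and the bar go straight down by 6 mm against a spring (0.6 N to start, 4.2 N at the bottom) and come up by themselves.
- key_middle_top (a point): The same for the middle round key (dock y = 0).
- key_right_top (a point): The same for the right round key (dock y = -65 mm).
- start_bar_top (a point): Centre of the top face of the start bar: a black bar key 18 mm (dock x) by 70 mm (dock y), standing 8 mm above the deck (48 mm above the bench); same travel and spring as the keys.
- key_left (a joint): Travel of the left round key in m: 0 up, 0.006 fully down.
- key_middle (a joint): Travel of the middle round key in m: 0 up, 0.006 fully down.
- key_right (a joint): Travel of the right round key in m: 0 up, 0.006 fully down.
- start_bar (a joint): Travel of the start bar in m: 0 up, 0.006 fully down.
- block_pack_center (a point): Centre of the box-shaped pack, a grey block 80 x 46 x 34 mm with square edges and two dark grooves across its top; loose in one of the three bays (any of them), long side along the dock's x, top 62 mm above the bench.
- twin_pack_center (a point): Centre of the twin pack, two round cells 18.5 mm thick side by side in one grey wrap (72 x 37.5 x 18.5 mm), loose in another bay.
- round_cell_center (a point): Axis centre of the single fat round cell, 26 mm in diameter and 70 mm long, grey, lying in a small black cradle, loose in the third bay; its top is 57 mm above the bench.
- glue_jar: A small jar, 44 mm in diameter and 62 mm high, loose on the bench on the right of the dock; origin at the centre of its underside.
- screwdriver: A screwdriver 170 mm long lying on the bench on the left of the dock; origin under its middle, handle towards its -x.
- model_hull: A grey plastic model tank, about 120 x 77 mm and 43 mm high, loose on the bench beyond the dock; origin at the centre of its underside.
Things that resemble listed ones, but are neither listed nor needed, are in the scene too. Leave any yellow look-alike of the part that bears block_pack_center alone.

How it is judged:
By the outcome, as a careful person would: the job done as asked, in the order asked, and still so for the second after the job is handed in, with the robot touching nothing.
It also fails if it takes over 40 s, if anything falls off the work surface, if the arm or the gripper's body presses on something with over 40 N, if the wrist force passes 120 N, or if a joint passes its speed limit or range.

## Robot

A 6-joint arm with a two-finger parallel gripper is mounted at the origin on the work surface. World frame = base frame: x ahead of the robot, y to its left, z up, the work surface at z = 0. Lengths are in m, angles in rad, forces in N, time in s.
With the tool pointing down it reaches from about 0.25 to 0.775 m from the base axis. Payload 4 kg.
Tool frame: the origin (TCP) lies at the very end of the fingers, on their centre line; the grasp point (between the pads) lies 19 mm behind it; z points along the fingers, y is the line along which they close (so a half turn about z gives the same grasp; the last joint's range is limited). The gripper opens to 94 mm and grips with 3 to 60 N. Pads are 16 mm wide; open, the fingers measure 119 mm over their backs; the gripper's body (75 mm by 177 mm) begins 78 mm behind the grasp point.
Start: joints at [1.062, 0.087, 1.371, -0, 1.684, -0.103], TCP at [0.217, 0.505, 0.206] pointing down, gripper open.
Joint ranges: [-3.1, 3.1], [-0.76, 2.03], [0.27, 2.55], [-1.08, 4.22], [0.17, 2.65], [-2.57, 2.57]. Speed limits (rad/s): [2.79, 2.79, 3.14, 3.14, 3.14, 3.14].

## Interface

Orientations are given as a unit quaternion [x, y, z, w].
In Python, from bench import bot, camera, calibration, models gives the robot as it stands. The module is installed in compiled form; this text tells all that it offers.
- The arm moves only by the shell command python3 -m inch 'ROWS' [FORCE]. ROWS is JSON, a list of rows, each a list of 5 numbers: the shift along the tool's x, y, z in cm, then the turn about the tool's z in degrees, then the finger opening in cm, from 0 to 9.4. A call has 1 to 20 rows; each row shifts and turns the commanded pose from where the row before left it, along the tool's axes as they then stand; what a row does not reach is not made up. A row lasts 1/10 s, in which the tool goes at most 50 mm and 8.59 degrees, less where a joint would pass 70% of its speed; a pose out of reach is approached as far as the arm can. A call with a gripper value outside its range is refused whole. The fingers move at their own pace and stop on an object; FORCE is the grip in N (left out, the last holds). Time passes only in rows, so rows that do not move let the fingers close. It gives the time, the measured TCP pose, the force, the opening and the grip force at its end, in the units of the state.
- bot.get_state(): the state, without advancing time (a new reading comes with each control period).
- camera(name): name is "scene" or "side" or "wrist"; returns the picture (400x640x3 uint8, red, green, blue); there is no depth.
- calibration(name): a dict with "K" (3x3 intrinsics, pixels), "rvec" (rotation vector, rad) and "tvec" (3), from world to camera coordinates, as OpenCV has them. Camera axes: x right, y down, z forward; pixel columns grow to the right and rows downward; lengths in m; the calibration is good to about 2 mm. The wrist camera is an equidistant fisheye: a pixel r from the principal point sees the ray r / f radians off the axis. A picture is of the moment at which its call begins: read the wrist's pose just before it. calibration takes no time and is no camera call; for the wrist camera it gives the pose at the moment of the call.
- bot.hand_in(): hands the job in; it is judged then, once.
Trained networks look in the newest picture that a camera, given by its name, has taken for a name from the list of things; names that differ only in an ending like _2 or _b are one class to them, and where a whole thing is asked for, a point or a joint stands for the part that bears it (a point fixed in the world has none). Each returns a list of dicts, best first, with "p" (0 to 1); they miss things now and then, are a little off and sometimes report something else, mostly with a low value. They report only what shows in the picture. A call takes as long as a camera call. They do not tell look-alikes from the thing itself.
- models.spot_in(label, camera): "extent" ([centre column, centre row, width, height] as shares, 0 to 1, of the picture: columns of its width, rows of its height, round what is visible of it).
- models.spot_point(label, camera): "point" ([row, column] as shares, 0 to 1, of the picture: columns of its width, rows of its height: a listed point, or the origin of a listed thing).
The state is a dict: "time": time; "joint_pos": joint angles; "qvel": joint speeds; "tau": joint torques, N m; "ee_pos": TCP position; "tool_rot": TCP orientation; "force": force on the tool from outside, world axes, zero at the start; "moment": the same for the moment, N m; "width": finger opening in m; "gripper_force": force on a finger pad.
Only numpy, scipy, OpenCV 4.12 (cv2) and the standard library are available. Lean on these libraries where they do the work, as an engineer would, in place of code of your own. Each camera call takes 0.05 s, during which the arm holds its last target. There are 200 camera calls.

## Working session

There is one attempt and no reset: what is moved stays moved. The work goes in short steps, Python scripts to look and compute and a shell command to move; the robot and the scene stay as the last step left them, time stands still between calls to the robot, and variables do not carry over. Pictures are saved under pics/ and viewed, at most 10 in all, crops included, and the job is handed in when it is done.

```bash
mkdir -p pics; cat > h.py <<'E'
import numpy as np, cv2
from bench import bot, camera, calibration, models
def ray(name,u,v):
    c=calibration(name);R=cv2.Rodrigues(np.array(c["rvec"],float))[0];t=np.array(c["tvec"],float).ravel();K=np.array(c["K"])
    d=np.array([(u-K[0,2])/K[0,0],(v-K[1,2])/K[1,1],1.])
    if name=="wrist":
        r=np.hypot(d[0],d[1]);d=np.array([d[0]/r*np.sin(r),d[1]/r*np.sin(r),np.cos(r)])
    return -R.T@t,R.T@d
def atz(name,u,v,z):
    o,d=ray(name,u,v);return o+d*(z-o[2])/d[2]
E
python3 - <<'E'
from h import *
s=bot.get_state();print(s["time"],s["ee_pos"],s["tool_rot"],s["force"])
for n in ["scene","side"]:
    im=camera(n);cv2.imwrite(f"pics/{n}0.png",im[:,:,::-1])
    for l,z in [("key_left_top",.048),("key_middle_top",.048),("key_right_top",.048),("start_bar_top",.048),("block_pack_center",.045),("twin_pack_center",.037),("round_cell_center",.044),("dock",0)]:
        for p in models.spot_point(l,n)[:2]:
            v,u=p["point"][0]*400,p["point"][1]*640
            print(n,l,round(p["p"],2),round(u),round(v),atz(n,u,v,z).round(3))
E
```

```text
0.0 [0.21683343 0.5048528  0.20431869] [ 2.01497664e-01  9.79488383e-01 -1.04158327e-03 -3.36184853e-04] [0.58881945 0.39248948 0.47629313]
scene key_left_top 0.52 376 208 [0.582 0.164 0.048]
scene key_middle_top 0.48 351 195 [0.56  0.099 0.048]
scene key_right_top 0.37 326 188 [0.557 0.041 0.048]
scene start_bar_top 0.8 367 188 [0.518 0.118 0.048]
scene start_bar_top 0.49 323 219 [0.663 0.085 0.048]
scene block_pack_center 0.96 286 163 [ 0.491 -0.095  0.045]
scene block_pack_center 0.79 223 223 [ 0.753 -0.084  0.045]
scene twin_pack_center 0.82 322 219 [0.649 0.077 0.037]
scene round_cell_center 0.74 323 218 [0.653 0.08  0.044]
scene round_cell_center 0.68 343 229 [0.669 0.132 0.044]
scene dock 0.6 334 227 [0.616 0.088 0.   ]
side key_left_top 0.63 299 173 [0.588 0.161 0.048]
side key_middle_top 0.61 299 195 [0.56  0.096 0.048]
side key_right_top 0.51 302 216 [0.543 0.035 0.048]
side start_bar_top 0.59 277 196 [0.513 0.112 0.048]
side block_pack_center 0.85 407 251 [ 0.705 -0.14   0.045]
side block_pack_center 0.57 230 241 [0.378 0.037 0.045]
side twin_pack_center 0.6 336 191 [0.648 0.079 0.037]
side round_cell_center 0.57 334 172 [0.668 0.132 0.044]
side round_cell_center 0.32 304 214 [0.55  0.039 0.044]
side dock 0.27 276 197 [0.523 0.153 0.   ]
```

```bash
python3 -c "
import cv2,numpy as np
a=cv2.imread('pics/scene0.png')[130:290,200:460];b=cv2.imread('pics/side0.png')[120:280,200:460]
cv2.imwrite('pics/c1.png',np.vstack([cv2.resize(x,None,fx=1.85*1,fy=1.85,interpolation=2) for x in (a,b)]))"
```

```text
(no output)
```

View pics/scene0.png

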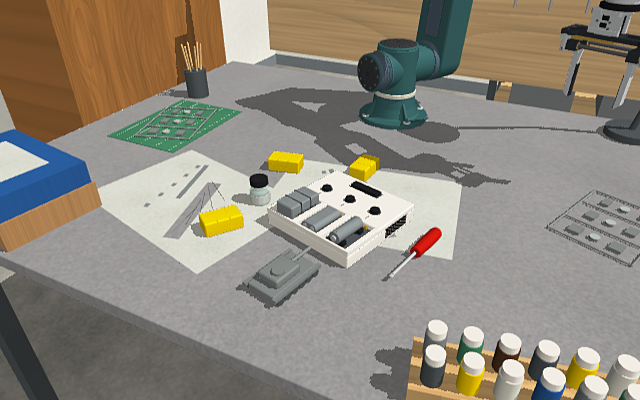

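View pics/c1.png

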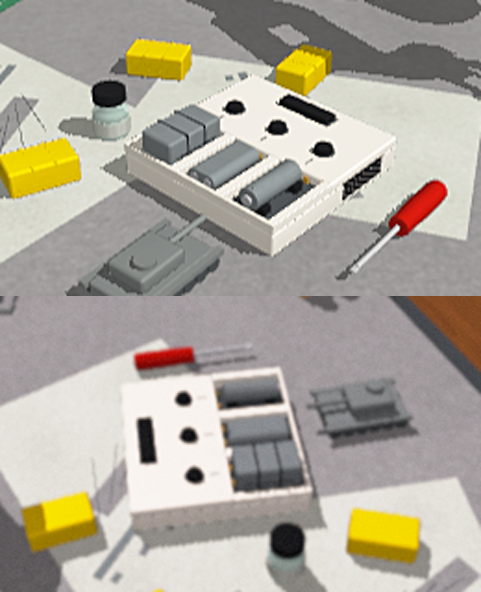

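The scene picture shows three yellow look-alikes at scene px (286,163), (223,223) and (362,168). The grey square-edged block with two grooves is at (298,203), in the bay on the jar side. That is dock right, and the enlarged crop confirms it in both views. Its key is the right one, at scene px (327,187) and side px (305,216). Next I'll fit the dock pose from the key blobs.

```bash
python3 - <<'E'
from h import *
from scipy.optimize import least_squares
guess={"scene":[(375,210),(350,198),(327,187),(366,189)],"side":[(299,174),(302,195),(305,216),(279,198)]}
P=np.array([[-.045,.065,.046],[-.045,0,.046],[-.045,-.065,.046],[-.098,0,.046]])
obs={}
for n,g in guess.items():
    im=cv2.imread(f"pics/{n}0.png");m=(im.max(2)<75).astype(np.uint8)
    k,l,st,c=cv2.connectedComponentsWithStats(m)
    o=[]
    for p in g:
        i=1+np.argmin(np.hypot(*(c[1:]-p).T));o.append(c[i]);print(n,p,c[i].round(1),st[i])
    obs[n]=np.array(o)
def res(q,ns=("scene","side")):
    c,s=np.cos(q[2]),np.sin(q[2]);W=P@np.array([[c,s,0],[-s,c,0],[0,0,1]])+[q[0],q[1],0]
    r=[]
    for n in ns:
        k=calibration(n);uv=cv2.projectPoints(W,np.array(k["rvec"],float),np.array(k["tvec"],float),np.array(k["K"]),None)[0][:,0]
        r.append((uv-obs[n]).ravel())
    return np.concatenate(r)
for ns in [("scene",),("side",),("scene","side")]:
    f=least_squares(res,[.6,.09,-.2],args=(ns,));q=f.x;print(ns,q.round(4),f.fun.round(1))
c,s=np.cos(q[2]),np.sin(q[2]);print((P[:,:2]@np.array([[c,s],[-s,c]])+q[:2]).round(4))
E
```

```text
scene (375, 210) [374.3 210.6] [369 207  11   8  73]
scene (350, 198) [349.4 198.8] [344 195  11   8  67]
scene (327, 187) [326.4 187.9] [321 185  11   7  56]
scene (366, 189) [365.9 189.1] [351 181  30  17 215]
side (299, 174) [298.8 175.4] [295 172   8   7  36]
side (302, 195) [301.6 195. ] [298 192   8   7  42]
side (305, 216) [304.7 216.7] [301 213   8   8  49]
side (279, 198) [278.7 198.2] [275 187   9  23 166]
('scene',) [ 0.6136  0.0883 -0.2994] [ 0.   0.2  0.1 -0.   0.1 -0.2 -0.3 -0. ]
('side',) [ 0.6095  0.0803 -0.2866] [-0.1 -0.1  0.   0.2  0.2  0.3 -0.1 -0.5]
('scene', 'side') [ 0.6106  0.0851 -0.2917] [-0.9 -1.1 -0.8 -1.1 -0.8 -1.1 -1.4 -1.1 -0.3 -1.6 -0.4 -1.4 -0.4 -1.5
 -0.5 -2.2]
[[0.5862 0.1603]
 [0.5675 0.0981]
 [0.5488 0.0358]
 [0.5167 0.1133]]
```

The two cameras disagree by about 8 mm, so I'll move over the dock and refine with the wrist camera.

```bash
python3 -m inch '[[-1,-0.6,0,0,0],[-2,-1.2,0,0,0],[-3,-1.8,0,0,0],[-3,-1.8,0,0,0],[-3,-1.8,0,0,0],[-3,-1.8,0,0,0],[-3,-1.8,0,0,0],[-3,-1.8,0,0,0],[-3,-1.8,0,0,0],[-3,-1.8,0,0,0],[-3,-1.8,0,0,0],[-3,-1.8,0,0,0],[-3,-1.8,0,0,0],[-3,-1.8,0,0,0],[-3,-1.8,0,0,0],[-3,-1.8,0,0,0],[-2,-1.2,1,0,0],[-1,-0.6,1,0,0],[0,0,1,0,0],[0,0,0,0,0]]' 10
python3 - <<'E'
from h import *
s=bot.get_state();print(s["ee_pos"],s["tool_rot"],s["force"],s["width"],s["time"])
c=calibration("wrist");print(c)
im=camera("wrist");cv2.imwrite("pics/w1.png",im[:,:,::-1])
for l in ["key_left_top","key_middle_top","key_right_top","start_bar_top"]:
    for p in models.spot_point(l,"wrist")[:2]:
        v,u=p["point"][0]*400,p["point"][1]*640
        print(l,round(p["p"],2),round(u),round(v),atz("wrist",u,v,.048).round(4))
E
```

```text
time: 2.9
ee_pos: [0.5427, 0.0517, 0.1731]
tool_rot: [0.201, 0.979, -0.0, -0.002]
force: [-0.4, 1.0, -0.1]
width: 0.0009
gripper_force: 0.0
[0.5427147  0.05167609 0.17308074] [ 2.01453901e-01  9.79495076e-01 -1.38342751e-04 -2.38799897e-03] [-0.38239803  0.96528483 -0.05079127] 0.0008558371827751144 2.9
{'K': array([[309.70691629,   0.        , 320.62656302],
       [  0.        , 309.70691629, 197.46709053],
       [  0.        ,   0.        ,   1.        ]]), 'rvec': array([-2.43998142, -1.60786629, -0.20268452]), 'tvec': array([-0.26045528, -0.47984179,  0.23970295])}
key_left_top 0.63 430 187 [0.5833 0.1598 0.048 ]
key_middle_top 0.86 374 191 [0.565  0.1024 0.048 ]
key_right_top 0.62 308 202 [0.5496 0.0353 0.048 ]
key_right_top 0.41 430 188 [0.5856 0.1597 0.048 ]
start_bar_top 0.87 366 143 [0.5164 0.1122 0.048 ]
start_bar_top 0.24 232 269 [ 0.5875 -0.0776  0.048 ]
```

View pics/w1.png

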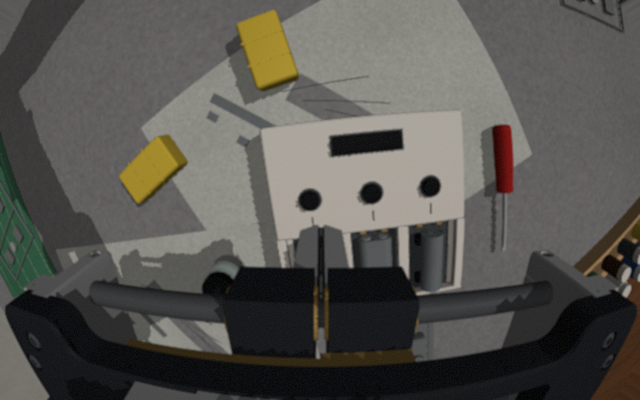

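The wrist view shows the keys at (310,200), (372,192) and (430,186) and the bar at (366,143). This agrees with the fit within about 3 mm: right key (0.549, 0.0355), bar (0.5165, 0.1125). Now I'll go above the right key.

```bash
python3 -m inch '[[-0.6,-0.6,1,0,0],[-0.6,-0.6,2,0,0],[0,0,2,0,0],[0,0,2,0,0],[0,0,2,0,0],[0,0,1.5,0,0],[0,0,0.7,0,0],[0,0,0,0,0],[0,0,0,0,0]]'
python3 - <<'E'
from h import *
s=bot.get_state();print(s["ee_pos"],s["force"],s["time"])
for l in ["key_right_top","start_bar_top"]:
  for n in ["wrist","side"]:
    im=camera(n);cv2.imwrite(f"pics/{n}2.png",im[:,:,::-1])
    for p in models.spot_point(l,n)[:1]:
        v,u=p["point"][0]*400,p["point"][1]*640
        print(n,l,round(p["p"],2),round(u),round(v),atz(n,u,v,.048).round(4))
a=cv2.imread("pics/wrist2.png")[80:300,200:460];cv2.imwrite("pics/w2c.png",cv2.resize(a,None,fx=2.3,fy=2.3))
E
```

```text
time: 4.05
ee_pos: [0.5514, 0.0354, 0.0642]
tool_rot: [0.201, 0.979, 0.0, 0.001]
force: [0.0, -0.6, 0.3]
width: 0.0003
gripper_force: 0.0
[0.55136738 0.03543293 0.06423348] [ 0.0432127  -0.64075043  0.31670502] 4.05
wrist key_right_top 0.76 319 225 [0.5471 0.0356 0.048 ]
side key_right_top 0.42 304 216 [0.5458 0.0314 0.048 ]
wrist start_bar_top 0.71 410 135 [0.5142 0.1128 0.048 ]
side start_bar_top 0.56 276 199 [0.5069 0.1045 0.048 ]
```

View pics/w2c.png

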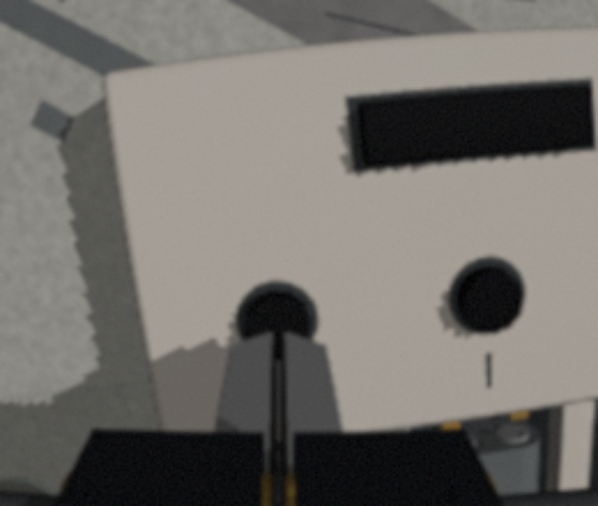

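The fingertips hang about 15 mm above the right key, in line with it (crop px 278,320) and about 3 mm too far from the robot. I'll correct that and then press slowly.

```bash
python3 -m inch '[[0.3,0,0.4,0,0],[0,0,0.5,0,0],[0,0,0.4,0,0],[0,0,0.2,0,0],[0,0,0.1,0,0],[0,0,0.1,0,0],[0,0,0.1,0,0],[0,0,0.1,0,0],[0,0,0,0,0]]'
```

```text
time: 5.35
ee_pos: [0.5479, 0.0367, 0.0446]
tool_rot: [0.201, 0.979, 0.0, -0.0]
force: [-2.2, -0.2, 2.5]
width: 0.0002
gripper_force: 1.3
```

```bash
python3 -m inch '[[0,0,0.1,0,0],[0,0,0.1,0,0],[0,0,0.08,0,0],[0,0,0,0,0],[0,0,0,0,0]]'
```

```text
time: 5.85
ee_pos: [0.548, 0.0367, 0.0422]
tool_rot: [0.201, 0.979, 0.0, 0.0]
force: [-2.9, 0.6, 6.1]
width: 0.0005
gripper_force: 2.7
```

```bash
python3 -m inch '[[0,0,0.06,0,0],[0,0,0,0,0],[0,0,0,0,0]]'
```

```text
time: 6.15
ee_pos: [0.548, 0.0367, 0.0422]
tool_rot: [0.201, 0.979, 0.0, 0.0]
force: [-4.0, -0.5, 7.4]
width: 0.0004
gripper_force: 3.8
```

The position stopped at 42 mm while the force rose, so the key is fully down. Now I'll release it and move to above the bar.

```bash
python3 -m inch '[[0,0,-0.3,0,0],[0,0,-0.5,0,0],[0,0,-1,0,0],[0,0,-1,0,0],[1.5,1.4,0,0,0],[1.5,1.4,0,0,0],[1.5,1.4,0,0,0],[1.5,1.4,0,0,0],[0,0,0,0,0],[0,0,0.6,0,0],[0,0,0,0,0]]'
python3 - <<'E'
from h import *
s=bot.get_state();print(s["ee_pos"],s["force"],s["time"])
n="wrist";im=camera(n);cv2.imwrite("pics/w3c.png",cv2.resize(im[80:300,200:460,::-1],None,fx=2.3,fy=2.3))
for l in ["start_bar_top","key_right_top","key_middle_top"]:
    for p in models.spot_point(l,n)[:1]:
        v,u=p["point"][0]*400,p["point"][1]*640
        print(n,l,round(p["p"],2),round(u),round(v),atz(n,u,v,.048).round(4))
E
```

```text
time: 7.25
ee_pos: [0.5149, 0.1111, 0.0624]
tool_rot: [0.202, 0.979, -0.0, -0.0]
force: [0.1, -0.8, -0.1]
width: 0.0009
gripper_force: 0.0
[0.51488145 0.11112154 0.06236509] [ 0.10380214 -0.796739   -0.11290896] 7.25
wrist start_bar_top 0.63 322 230 [0.5142 0.1117 0.048 ]
```

View pics/w3c.png

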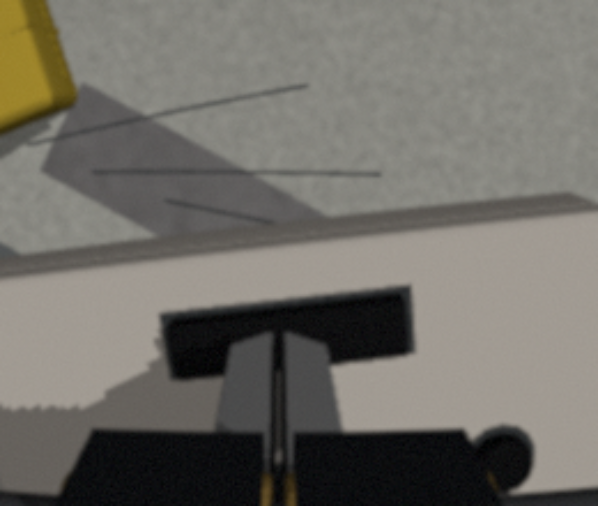

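The tips are over the bar's centre (crop px 280,338). I'll press, hold for about a second, and read the force.

```bash
python3 -m inch '[[0,0,0.5,0,0],[0,0,0.5,0,0],[0,0,0.3,0,0],[0,0,0.2,0,0],[0,0,0.2,0,0],[0,0,0.2,0,0],[0,0,0.1,0,0],[0,0,0.06,0,0],[0,0,0,0,0],[0,0,0,0,0],[0,0,0,0,0]]'
```

```text
time: 8.55
ee_pos: [0.5149, 0.1118, 0.0427]
tool_rot: [0.202, 0.979, -0.0, 0.0]
force: [-2.2, -0.9, 4.5]
width: 0.0007
gripper_force: 1.9
```

```bash
python3 -m inch '[[0,0,0.15,0,0],[0,0,0,0,0],[0,0,0,0,0]]'
```

```text
time: 8.85
ee_pos: [0.5152, 0.1118, 0.0421]
tool_rot: [0.201, 0.979, 0.0, 0.0]
force: [-5.0, -1.1, 8.1]
width: 0.0004
gripper_force: 4.1
```

The bar is bottomed: 8 N, stopped at 42 mm. I'll hold another 0.9 s, then withdraw.

```bash
python3 -m inch '[[0,0,0,0,0],[0,0,0,0,0],[0,0,0,0,0],[0,0,0,0,0],[0,0,0,0,0],[0,0,0,0,0],[0,0,0,0,0],[0,0,0,0,0],[0,0,-0.4,0,0],[0,0,-1,0,0],[0,0,-2,0,0],[0,0,-3,0,0],[0,0,-3,0,0],[0,0,-2,0,0],[0,0,-1,0,0],[0,0,0,0,0],[0,0,0,0,0]]'
python3 - <<'E'
from h import *
im=camera("wrist");cv2.imwrite("pics/w4.png",im[:,:,::-1])
E
```

```text
time: 10.55
ee_pos: [0.5147, 0.1119, 0.1639]
tool_rot: [0.201, 0.979, -0.0, -0.001]
force: [0.9, -0.7, -0.2]
width: 0.0006
gripper_force: 0.0
```

View pics/w4.png

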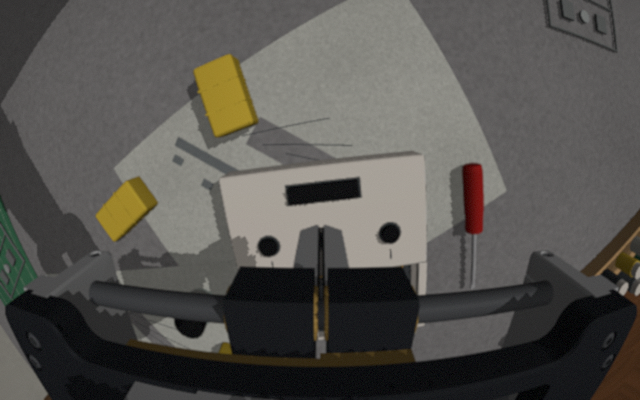

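The bar (323,191) and the right key (268,246) are up again, nothing has moved, and the arm is clear.

```bash
python3 -c "
from bench import bot;print(bot.hand_in())"
```

```text
the job is handed in; nothing more can be done
None
```

I pressed the right round key (the block pack's bay) fully down and released it, then held the start bar down for about a second and withdrew; the job was handed in at about 10.6 s, with no verdict returned.

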